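# Hang the hoist remote on its sprung peg and tug-test it

### The arm

A 7-joint arm with a two-finger parallel gripper is mounted at the origin on the work surface. World frame = base frame: x ahead of the robot, y to its left, z up, the work surface at z = 0. Lengths are in m, angles in rad, forces in N, time in s.
With the tool pointing down it reaches from about 0.35 to 0.9 m from the base axis. Payload 19.9 kg.
Tool frame: the origin (TCP) lies on the centre line of the jaws, within the pads' length; the fingertips stand 14 mm ahead of it and the grasp point (between the pads) lies 5 mm behind it; z points along the fingers, y is the line along which they close (so a half turn about z gives the same grasp; the last joint's range is limited). The gripper opens to 85 mm and grips with 20 to 120 N. Pads are 22 mm wide; open, the fingers measure 114 mm over their backs; the gripper's body (76 mm by 85 mm) begins 54 mm behind the grasp point. The pads swing forward as they close: fully open they stand 13 mm farther back than shut.
Start: joints at [-1.331, 0.417, -0.01, 1.614, 0.005, 1.111, -0.053], TCP at [0.174, 0.6, 0.245] pointing down, gripper open.
Joint ranges: [-2.81, 2.81], [-0.39, 2.02], [-1.27, 1.25], [0.06, 2.57], [-1.19, 4.33], [0.19, 2], [-2.82, 2.82]. Speed limits (rad/s): [1.89, 1.89, 2.39, 2.39, 3.01, 3.01, 3.01].

### API

Orientations are given as a 3x3 rotation matrix whose columns are the frame's x, y, z axes.
In Python, from workcell import manip gives the robot as it stands. The module is installed in compiled form; this text tells all that it offers.
- The arm moves only by the shell command python3 -m creep 'ROWS'. ROWS is JSON, a list of rows, each an object of numbers: "tx", "ty", "tz": the shift along the tool's x, y, z in mm; "rx", "ry", "rz": the turn, a rotation vector about the tool's x, y, z in degrees; "fingers": the gripper command: -1 is shut, 1 is fully open, values between are in proportion. In form: [{"tx": .., "ty": .., "tz": .., "rx": .., "ry": .., "rz": .., "fingers": ..}, ...]. A call has 1 to 12 rows; each row is the pose to reach, as a shift and turn from the pose commanded when the call began, along the tool's axes at that moment; what a row does not reach only later rows make up. A row lasts 1/8 s, in which the tool goes at most 62.5 mm and 10.7 degrees, less where a joint would pass 70% of its speed; a pose out of reach is approached as far as the arm can. A call with a gripper value outside its range is refused whole. The fingers move at their own pace and stop on an object; the grip force is fixed at half the most. Time passes only in rows, so rows that repeat a pose let the fingers close. It gives the time, the measured TCP pose, the force, the opening and the grip force at its end, in the units of the state.
- manip.observe(): the state, without advancing time (a new reading comes with each control period).
- manip.read_camera(name): name is "scene" or "top" or "wrist"; returns a dict with "pixels" (420x560x3 uint8, blue, green, red), "vertical_fov" (degrees; the focal length in pixels is half the picture's height over the tangent of half this angle, whatever the lens; pixels are square), "cx", "cy" (the principal point, pixels), "R" (3x3) and "t" (3): a world point X has camera coordinates R X + t. Camera axes: x right, y down, z forward; pixel columns grow to the right and rows downward; lengths in m; the calibration is good to about 2 mm. A picture is of the moment at which its call begins. There is no depth.
- manip.sign_off(): hands the job in; it is judged then, once.
Trained networks look in the newest picture that a camera, given by its name, has taken for a name from the list of things; names that differ only in an ending like _2 or _b are one class to them, and where a whole thing is asked for, a point or a joint stands for the part that bears it (a point fixed in the world has none). Each returns a list of dicts, best first, with "score" (0 to 1); they miss things now and then, are a little off and sometimes report something else, mostly with a low value. They report only what shows in the picture. A call takes as long as a camera call. They do not tell look-alikes from the thing itself.
- manip.look_for(camera, label): "extent" ([left, top, width, height] in pixels, round what is visible of it).
- manip.outline_of(camera, label): "pixels" (420x560 bool, what is visible of it) and "extent" ([left, top, width, height] in pixels, round what is visible of it).
- manip.spot_point(camera, label): "location" ([column, row] in pixels: a listed point, or the origin of a listed thing).
The state is a dict: "time_s": time; "q": joint angles; "joint_vel": joint speeds; "tau": joint torques, N m; "eef_pos": TCP position; "eef_rot": TCP orientation; "wrist_force": force on the tool from outside, world axes, zero at the start; "ft_torque": the same for the moment, N m; "finger_gap": finger opening in m; "finger_force": force on a finger pad.
Only numpy, scipy, OpenCV 4.12 (cv2) and the standard library are available. Lean on these libraries where they do the work, as an engineer would, in place of code of your own. Each camera call takes 0.05 s, during which the arm holds its last target. There are 200 camera calls.

### The job

Pick up the hoist's radio remote by the tab of its hanger and hang it by its keyhole on the neck of the steel peg of the red bracket. Before letting go, tug it gently straight down so that the peg carries about 10 N for half a second (never more than 18 N), to be sure that it is held; then let go and leave it hanging still and upright. Do not tip the remote over and leave the other things on the table where they are.

Things in the scene. Friction and masses are not known exactly. Their poses are not given: they have to be found in the camera images.
- remote_grip (a point): Hoist remote, loose: black plastic box 40 x 64 x 100 mm high, buttons on one broad face, upright on the table, 0.26-0.44 kg. From its top rises a steel hanger plate 10 mm thick; its top 52 mm is a tab 40 mm wide to grip across the 10 mm. Point: 20 mm below the tab's top edge, 212 mm above the underside. x = plate normal (thin way), y = plate width, z = up. It may hang either way round.
- remote_slot (a point): Roof (upper end) of the keyhole through the remote's hanger plate, 47 mm straight below remote_grip, 165 mm above the underside; same axes. The keyhole: a window 36 mm wide, from 65 to 22 mm below this point, narrowing at 45 degrees to a slot 14 mm wide over the top 11 mm.
- remote_window (a point): Middle of the keyhole's 36 mm wide window, 42 mm below remote_slot, 89 mm below remote_grip; same axes.
- stand: Red steel bracket, fixed: base plate 180 x 140 x 12 mm, slotted upright 16 mm thick, 106 mm wide, 240 mm high. Origin on the table under the middle of the upright's front face; -x = the way that face looks, along which the steel peg sticks out level; z up. The base reaches 130 mm to the front (-x) and 50 mm behind.
- peg_home (a point): Nominal middle of the peg's neck, 210 mm above the table, 61 mm in front of the upright; axes as the stand's. The peg was clamped by hand: its true axis lies anywhere within 8 mm above or below this point (true sideways). Peg: shaft 18 mm diameter, neck 9 mm diameter and 24 mm long centred here, head 18 mm diameter, its tip 22 mm in front (-x) of here. The slot fits only the neck.
- peg (a joint): How far the peg has been pulled down on its short sprung slide (m): 0 unloaded, 3 N for each mm of sag (0.0033 = 10 N), end stop at 12 mm. It tells the load, not the height at which the peg is clamped.
- battery_mid (a point): Bystander: centre of a loose battery block, black plastic, 44 x 66 x 75 mm high, standing near the remote, no hanger.
- profile_a: Bystander: aluminium channel 300 x 40 x 24 mm lying on the table; origin under its middle, x along it.
- profile_b: Bystander: a second such channel.
- screwdriver_grip (a point): Bystander: screwdriver lying on the table, orange handle; this point is in the handle.
- bin: Bystander: open grey plastic bin 110 x 150 x 50 mm; origin under its middle.
- bearing: Bystander: steel bearing ring, 52 mm diameter, 15 mm high, lying flat; origin under its middle.
- can: Bystander: can, 66 mm diameter, 120 mm high; origin under its middle.
- wrench_grip (a point): Bystander: wrench lying on the table; this point is in its handle.
Mind the look-alikes: they are no part of the job. What is shaped like the part that bears remote_grip but yellow is not meant.

How it is judged:
On the way, in this order (a step that is already met when the one before it is completed fails the run):
1. The remote is held by its hanger's tab (grasp point within 30 mm of the tab's centre), at least 20 mm clear of the table, the peg not yet loaded (under 1 N) (height (world z) of remote_grip above 0.232 m and distance between the grasp point and remote_grip below 0.03 m and contact force between the fingers and remote above 0.3 N and value of joint peg below 0.00033 m), for 0.2 s.
2. Tug: with the keyhole's slot on the peg's neck and the tab still in the gripper, the peg is pulled down with more than 7 N (2.3 mm) for 0.4 s (x of remote_slot in the frame of stand between -0.0705 and -0.0515 m and y of remote_slot in the frame of stand between -0.006 and 0.006 m and z of remote_slot in the frame of stand between 0.193 and 0.226 m and angle between remote_slot's own z axis and vertical below 0.15 rad and distance between the grasp point and remote_grip below 0.03 m and contact force between the fingers and remote above 0.3 N and value of joint peg above 0.00233 m), for 0.4 s.
At the end, for the whole second after the job is handed in: The remote hangs free on the peg: the roof of its slot over the neck (within 9.5 mm of peg_home along the peg, 6 mm sideways, between 17 mm below and 16 mm above it), tilted under 0.15 rad, its weight on the peg (sag 0.5 to 2 mm), at rest (under 30 mm/s and 0.3 rad/s), released (x of remote_slot in the frame of stand between -0.0705 and -0.0515 m and y of remote_slot in the frame of stand between -0.006 and 0.006 m and z of remote_slot in the frame of stand between 0.193 and 0.226 m and angle between remote_slot's own z axis and vertical below 0.15 rad and value of joint peg between 0.0005 and 0.002 m and linear speed of remote below 0.03 m/s and angular speed of remote below 0.3 rad/s and contact force between the fingers and remote below 0.05 N); the robot touches nothing.
It fails at once if The peg is pulled down with more than 18 N (6 mm) (value of joint peg above 0.006 m).
It fails at once if The remote is tipped by more than 0.6 rad (angle between remote_slot's own z axis and vertical above 0.6 rad).
It fails at once if A bystander is moved by more than 30 mm (distance of any of battery_mid, profile_a, profile_b, screwdriver_grip, bin, bearing, can, wrench_grip from where it was at the start of the episode above 0.03 m).
It also fails if it takes over 58 s, if anything falls off the work surface, if the arm or the gripper's body presses on something with over 40 N, if the wrist force passes 120 N, or if a joint passes its speed limit or range.

## Working session

There is one attempt and no reset: what is moved stays moved. The work goes in short steps, Python scripts to look and compute and a shell command to move; the robot and the scene stay as the last step left them, time stands still between calls to the robot, and variables do not carry over. Pictures are saved under pics/ and viewed, at most 10 in all, crops included, and the job is handed in when it is done.

```bash
mkdir -p pics
cat > h.py <<'E'
import numpy as np, cv2
from workcell import manip
def cam(n):
    c=manip.read_camera(n); c['R']=np.array(c['R']);c['t']=np.array(c['t']);c['f']=210/np.tan(np.radians(c['vertical_fov'])/2); return c
def ray(c,p):
    o=-c['R'].T@c['t']; d=c['R'].T@np.array([(p[0]-c['cx'])/c['f'],(p[1]-c['cy'])/c['f'],1]); return o,d/np.linalg.norm(d)
def onz(c,p,z):
    o,d=ray(c,p); return o+d*(z-o[2])/d[2]
def tri(L):
    A=0;b=0
    for c,p in L:
        o,d=ray(c,p); M=np.eye(3)-np.outer(d,d); A=A+M;b=b+M@o
    return np.linalg.solve(A,b)
def proj(c,X):
    v=c['R']@np.array(X)+c['t']; return np.array([c['cx']+c['f']*v[0]/v[2],c['cy']+c['f']*v[1]/v[2]])
E
python3 - <<'E'
from h import *
np.set_printoptions(precision=3,suppress=True)
ims=[]
for n in ['scene','top','wrist']:
    c=cam(n); ims.append(c['pixels']); print(n,'fov',c['vertical_fov'],'o',-c['R'].T@c['t'],c['R'][2]); cv2.imwrite(f'pics/{n}0.png',cv2.resize(c['pixels'],(784,588)) )
    for l in ['remote_grip','remote_slot','remote_window','stand','peg_home','battery_mid']:
        print(l,[(round(float(d['score']),2),np.round(d['location'],1).tolist()) for d in manip.spot_point(n,l)[:3]])
s=manip.observe();print(s['time_s'],s['eef_pos'],s['eef_rot'],s['finger_gap'])
E
```

```text
scene fov 46.03093428375283 o [ 0.907 -0.582  0.868] [-0.342  0.659 -0.67 ]
remote_grip [(0.88, [414.7, 198.7]), (0.8, [217.5, 167.2])]
remote_slot [(0.97, [406.5, 218.1]), (0.74, [306.3, 162.4]), (0.68, [221.7, 184.5])]
remote_window [(0.87, [402.9, 232.4]), (0.85, [223.4, 196.1]), (0.76, [303.6, 173.6])]
stand [(0.87, [183.9, 389.7])]
peg_home [(0.5, [264.8, 245.4]), (0.21, [306.0, 146.6])]
battery_mid [(0.65, [260.9, 247.2])]
top fov 45.675868690237905 o [0.33  0.102 1.206] [ 0.212  0.012 -0.977]
remote_grip [(0.97, [238.0, 85.2]), (0.92, [275.9, 268.9]), (0.82, [199.6, 204.3])]
remote_slot [(0.88, [276.0, 271.9]), (0.85, [207.0, 212.4]), (0.66, [245.0, 93.0])]
remote_window [(0.91, [210.6, 214.4]), (0.66, [271.8, 271.1]), (0.6, [240.8, 101.5])]
stand [(0.9, [430.9, 226.0])]
peg_home [(0.95, [432.7, 209.0])]
battery_mid [(0.81, [281.3, 224.8]), (0.54, [139.2, 249.5])]
wrist fov 62.68771723877485 o [0.106 0.619 0.374] [ 0.266 -0.077 -0.961]
remote_grip []
remote_slot []
remote_window []
stand []
peg_home []
battery_mid []
1.05 [0.174 0.6   0.245] [[-0.961  0.278  0.   ]
 [ 0.278  0.961 -0.   ]
 [-0.    -0.    -1.   ]] 0.08533818576488705
```

View pics/scene0.png

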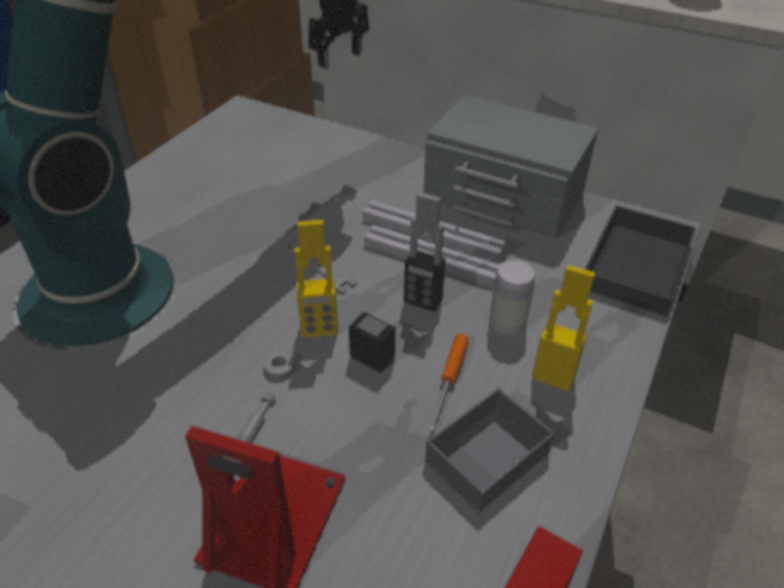

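View pics/top0.png

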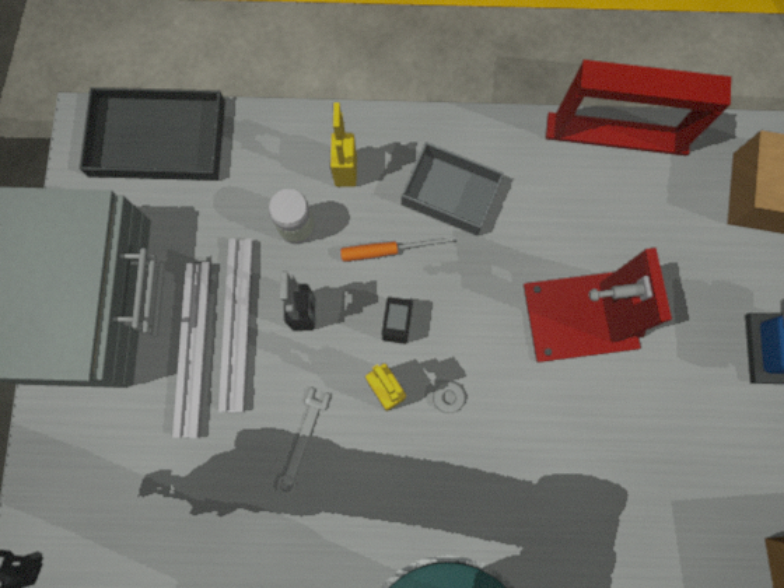

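The scene view shows the black remote with its tab at about (428,208) (display scale 1.4) and yellow look-alikes at (312,235) and (575,290). The top view shows the black remote's tab at (288,285), and the red bracket with its peg pointing left (head at about (597,295)). I'll take a close crop for corners.

Run:
```python
from h import *
np.set_printoptions(precision=3,suppress=True)
t=cam('top'); o=manip.outline_of('top','stand'); s=cam('scene')
a=cv2.resize(t['pixels'][170:270,360:490],None,fx=3,fy=3,interpolation=cv2.INTER_CUBIC)
b=cv2.resize(t['pixels'][180:245,185:235],None,fx=6,fy=6,interpolation=cv2.INTER_CUBIC)[:390,:300]
c=cv2.resize(s['pixels'][125:235,270:340],None,fx=4,fy=4,interpolation=cv2.INTER_CUBIC)
e=cv2.resize(s['pixels'][295:420,130:260],None,fx=3,fy=3,interpolation=cv2.INTER_CUBIC)[:375,:390]
C=np.zeros((600,800,3),np.uint8)
C[:300,:390]=a; C[:390-90,400:700]=b[:300]; 
C[300:600,:390]=e[:300]; C[300:600,400:680]=c[:300]
cv2.imwrite('pics/c1.png',C)
sl=tri([(t,(207,212.4)),(s,(306.3,162.4))]);wi=tri([(t,(210.6,214.4)),(s,(303.6,173.6))]);gr=tri([(t,(199.6,204.3)),(s,(305.5,150))])
print(sl,wi,gr, onz(t,(199.6,204.3),.212),onz(t,(207,212.4),.165),onz(t,(210.6,214.4),.123))
print('peg',onz(t,(432.7,209),.21),'stand',onz(t,(430.9,226),0))
for p in [(525,283),(537,361)]: print(onz(t,np.array(p)/1.4,.012))
```

```text
[0.538 0.264 0.163] [0.537 0.259 0.133] [0.54  0.27  0.198] [0.54  0.27  0.212] [0.533 0.261 0.165] [0.537 0.26  0.123]
peg [ 0.545 -0.205  0.21 ] stand [ 0.547 -0.263  0.   ]
[ 0.601 -0.125  0.012]
[ 0.465 -0.144  0.012]
```

View pics/c1.png

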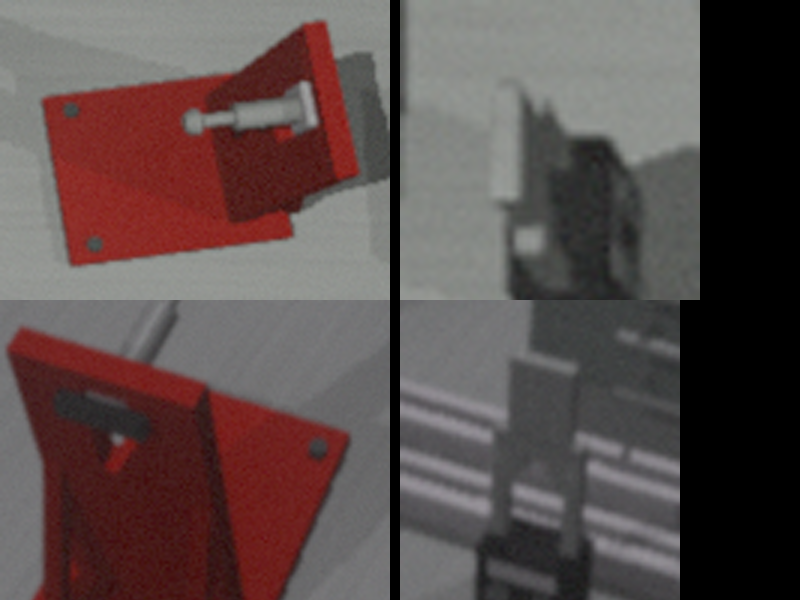

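The crop shows the base plate's front corners at (43,98) and (71,266), its rear corner at (292,237), and the peg head at about (192,121). The remote's tab top face is centred at about (507,143), nearly parallel to the image's vertical.

Run:
```python
from h import *
np.set_printoptions(precision=4,suppress=True)
t=cam('top')
A=lambda p:(360+p[0]/3-.33,170+p[1]/3-.33)
B=lambda p:(185+(p[0]-400)/6-.4,180+p[1]/6-.4)
f1,f2,bk=[onz(t,A(p),.012)[:2] for p in [(43,98),(71,266),(292,237)]]
print(f1,f2,bk,np.linalg.norm(f1-f2),np.linalg.norm(f2-bk))
n=f1-f2; x=np.array([n[1],-n[0]]);x/=np.linalg.norm(x); y2=(bk-f2)/np.linalg.norm(bk-f2)
print('stand x dir',x,y2,np.degrees(np.arctan2(x[1],x[0])),np.degrees(np.arctan2(y2[1],y2[0])))
xx=(x+y2);xx/=np.linalg.norm(xx)
o=(f1+f2)/2+xx*.13; print('origin',o,'peg_home',o-.061*xx,'head tip',o-.083*xx)
for z in (.202,.21,.218): print('pegaxis px',(proj(t,[*(o-.079*xx),z])-[360,170])*3+1,(proj(t,[*(o-.061*xx),z])-[360,170])*3+1)
for p in [(507,143),(510,82),(507,203)]: print('tab',onz(t,B(p),.232))
a,b=onz(t,B((495,84)),.232),onz(t,B((492,199)),.232); d=a-b;print('plate yaw',np.degrees(np.arctan2(d[1],d[0])))
a,b=onz(t,B((522,90)),.232),onz(t,B((519,202)),.232); d=a-b;print('plate yaw',np.degrees(np.arctan2(d[1],d[0])))
```

```text
[ 0.6    -0.1228] [ 0.4635 -0.1435] [ 0.4919 -0.3202] 0.13807505273753393 0.17896623686553279
stand x dir [ 0.1498 -0.9887] [ 0.1587 -0.9873] -81.38502973639427 -80.8688828782844
origin [ 0.5518 -0.2616] peg_home [ 0.5424 -0.2014] head tip [ 0.539  -0.1796]
pegaxis px [184.9825 126.8982] [210.962  123.6548]
pegaxis px [188.2775 124.5783] [214.456  121.3108]
pegaxis px [191.6238 122.2224] [218.0043 118.9304]
tab [0.5381 0.2614 0.232 ]
tab [0.559  0.2617 0.232 ]
tab [0.5178 0.2601 0.232 ]
plate yaw 2.115661443151223
plate yaw 1.9660670557354734
```

```bash
python3 -m creep '[{"tz":-62,"fingers":1},{"tz":-124,"fingers":1},{"tz":-186,"fingers":1},{"tx":-50,"ty":-25,"tz":-186,"rz":-6,"fingers":1},{"tx":-100,"ty":-50,"tz":-186,"rz":-12,"fingers":1},{"tx":-150,"ty":-76,"tz":-186,"rz":-18,"fingers":1},{"tx":-200,"ty":-101,"tz":-186,"rz":-18,"fingers":1},{"tx":-250,"ty":-127,"tz":-186,"rz":-18,"fingers":1},{"tx":-300,"ty":-152,"tz":-186,"rz":-18,"fingers":1},{"tx":-350,"ty":-178,"tz":-186,"rz":-18,"fingers":1},{"tx":-400,"ty":-203,"tz":-186,"rz":-18,"fingers":1},{"tx":-444,"ty":-226,"tz":-186,"rz":-18,"fingers":1}]' && python3 -m creep '[{"tz":30,"fingers":1},{"tz":30,"fingers":1},{"tz":30,"fingers":1}]'
python3 - <<'E'
from h import *
np.set_printoptions(precision=4,suppress=True)
s=manip.observe(); print(s['q'],s['eef_rot'])
w=cam('wrist'); cv2.imwrite('pics/w1.png',w['pixels'])
for l in ['remote_grip','remote_slot']: print(l,[(round(float(d['score']),2),np.round(d['location'],1).tolist()) for d in manip.spot_point('wrist',l)[:3]])
p=proj(w,[.5381,.2614,.232]); print(p)
E
```

```text
[-1.3306  0.4174 -0.0103  1.6136  0.0047  1.1107 -0.053 ] [[-0.9606  0.2781  0.    ]
 [ 0.2781  0.9606 -0.0001]
 [-0.     -0.0001 -1.    ]]
remote_grip []
remote_slot []
[  6.6484 769.0992]$[0]: bad value
```

View pics/w1.png

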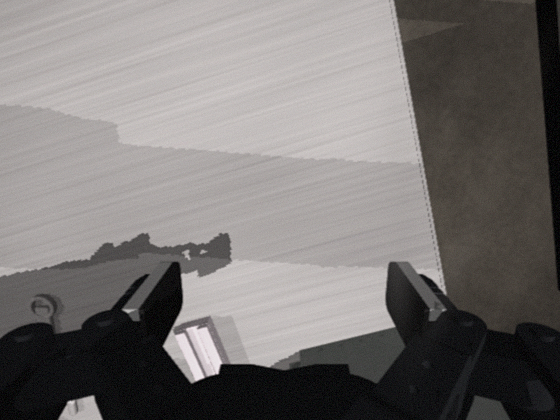

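The call was refused and the arm hasn't moved. The wrist view shows only the table and the fingers, plus a channel at about (205,345). I'll try again with every key filled in.

```bash
python3 -m creep '[{"tx":0,"ty":0,"tz":-62,"rx":0,"ry":0,"rz":0,"fingers":1},{"tx":0,"ty":0,"tz":-124,"rx":0,"ry":0,"rz":0,"fingers":1},{"tx":0,"ty":0,"tz":-186,"rx":0,"ry":0,"rz":0,"fingers":1},{"tx":-50,"ty":-25,"tz":-186,"rx":0,"ry":0,"rz":-6,"fingers":1},{"tx":-100,"ty":-50,"tz":-186,"rx":0,"ry":0,"rz":-12,"fingers":1},{"tx":-150,"ty":-76,"tz":-186,"rx":0,"ry":0,"rz":-18,"fingers":1},{"tx":-200,"ty":-101,"tz":-186,"rx":0,"ry":0,"rz":-18,"fingers":1},{"tx":-250,"ty":-127,"tz":-186,"rx":0,"ry":0,"rz":-18,"fingers":1},{"tx":-300,"ty":-152,"tz":-186,"rx":0,"ry":0,"rz":-18,"fingers":1},{"tx":-350,"ty":-178,"tz":-186,"rx":0,"ry":0,"rz":-18,"fingers":1},{"tx":-400,"ty":-203,"tz":-186,"rx":0,"ry":0,"rz":-18,"fingers":1},{"tx":-444,"ty":-226,"tz":-186,"rx":0,"ry":0,"rz":-18,"fingers":1}]'
```

```text
time_s: 2.9
eef_pos: [0.5387, 0.2581, 0.4314]
eef_rot: [[-0.999, -0.032, 0.0], [-0.032, 0.999, -0.0], [-0.0, -0.0, -1.0]]
wrist_force: [0.6, 0.9, 0.1]
finger_gap: 0.0855
finger_force: 0.0
```

```bash
python3 -m creep '[{"tx":0,"ty":0,"tz":30,"rx":0,"ry":0,"rz":0,"fingers":1},{"tx":0,"ty":0,"tz":30,"rx":0,"ry":0,"rz":0,"fingers":1},{"tx":0,"ty":0,"tz":30,"rx":0,"ry":0,"rz":0,"fingers":1}]'
python3 - <<'E'
from h import *
np.set_printoptions(precision=4,suppress=True)
s=manip.observe(); print(s['q'])
w=cam('wrist'); cv2.imwrite('pics/w2.png',w['pixels']); print(-w['R'].T@w['t'],w['R'])
for l in ['remote_grip','remote_slot','battery_mid']: print(l,[(round(float(d['score']),2),np.round(d['location'],1).tolist()) for d in manip.spot_point('wrist',l)[:3]])
print(proj(w,[.5381,.2614,.232]))
E
```

```text
time_s: 3.28
eef_pos: [0.5372, 0.2605, 0.4024]
eef_rot: [[-0.999, -0.033, 0.001], [-0.033, 0.999, 0.001], [-0.001, 0.0, -1.0]]
wrist_force: [0.4, 0.2, 0.3]
finger_gap: 0.0852
finger_force: 0.0
[-0.6981  0.2701  0.2496  1.4748 -0.0671  1.4042  1.1581]
[0.4666 0.2573 0.5308] [[-0.0342  0.9994  0.0006]
 [ 0.9603  0.0327  0.2771]
 [ 0.2769  0.01   -0.9608]]
remote_grip [(0.82, [110.5, 27.1]), (0.68, [282.9, 188.6])]
remote_slot [(0.77, [283.7, 177.8]), (0.66, [133.2, 41.8])]
battery_mid [(0.59, [165.1, 143.6])]
[285.4731 189.6504]
```

View pics/w2.png

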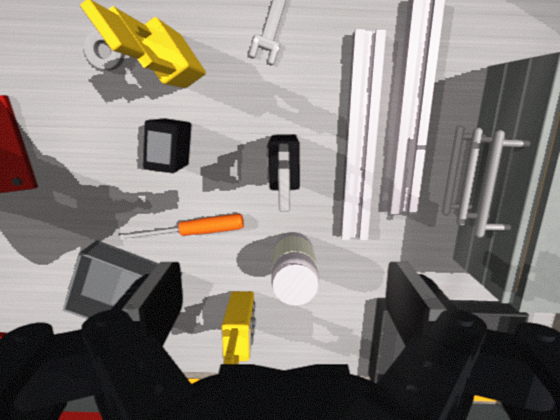

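The wrist view shows the tab as a light strip around (284,145–210), in line with the jaws and matching the prediction of (285,190). The can at (295,270) is low enough to clear. Descending and gripping now.

```bash
python3 -m creep '[{"tx":0,"ty":0,"tz":60,"rx":0,"ry":0,"rz":0,"fingers":1},{"tx":0,"ty":0,"tz":120,"rx":0,"ry":0,"rz":0,"fingers":1},{"tx":0,"ty":0,"tz":165,"rx":0,"ry":0,"rz":0,"fingers":1},{"tx":0,"ty":0,"tz":193,"rx":0,"ry":0,"rz":0,"fingers":1},{"tx":0,"ty":0,"tz":193,"rx":0,"ry":0,"rz":0,"fingers":1},{"tx":0,"ty":0,"tz":193,"rx":0,"ry":0,"rz":0,"fingers":1}]' && python3 -m creep '[{"tx":0,"ty":0,"tz":0,"rx":0,"ry":0,"rz":0,"fingers":-1},{"tx":0,"ty":0,"tz":0,"rx":0,"ry":0,"rz":0,"fingers":-1},{"tx":0,"ty":0,"tz":0,"rx":0,"ry":0,"rz":0,"fingers":-1},{"tx":0,"ty":0,"tz":0,"rx":0,"ry":0,"rz":0,"fingers":-1},{"tx":0,"ty":0,"tz":0,"rx":0,"ry":0,"rz":0,"fingers":-1},{"tx":0,"ty":0,"tz":0,"rx":0,"ry":0,"rz":0,"fingers":-1},{"tx":0,"ty":0,"tz":0,"rx":0,"ry":0,"rz":0,"fingers":-1},{"tx":0,"ty":0,"tz":0,"rx":0,"ry":0,"rz":0,"fingers":-1}]'
```

```text
time_s: 4.22
eef_pos: [0.5381, 0.2602, 0.2099]
eef_rot: [[-0.999, -0.033, 0.002], [-0.033, 0.999, 0.001], [-0.002, 0.001, -1.0]]
wrist_force: [0.4, 0.3, 0.6]
finger_gap: 0.0855
finger_force: 0.0
time_s: 5.22
eef_pos: [0.5375, 0.2599, 0.2085]
eef_rot: [[-0.999, -0.032, 0.0], [-0.032, 0.999, 0.0], [-0.0, 0.0, -1.0]]
wrist_force: [0.3, 1.2, 4.0]
finger_gap: 0.0095
finger_force: 59.2
```

Gripped at a 9.5 mm gap. Now lift.

```bash
python3 -m creep '[{"tx":0,"ty":0,"tz":-15,"rx":0,"ry":0,"rz":0,"fingers":-1},{"tx":0,"ty":0,"tz":-40,"rx":0,"ry":0,"rz":0,"fingers":-1},{"tx":0,"ty":0,"tz":-75,"rx":0,"ry":0,"rz":0,"fingers":-1},{"tx":0,"ty":0,"tz":-110,"rx":0,"ry":0,"rz":0,"fingers":-1},{"tx":0,"ty":0,"tz":-140,"rx":0,"ry":0,"rz":0,"fingers":-1},{"tx":0,"ty":0,"tz":-140,"rx":0,"ry":0,"rz":0,"fingers":-1},{"tx":0,"ty":0,"tz":-140,"rx":0,"ry":0,"rz":0,"fingers":-1}]' && python3 -m creep '[{"tx":0,"ty":-20,"tz":0,"rx":0,"ry":0,"rz":-1,"fingers":-1},{"tx":5,"ty":-55,"tz":0,"rx":0,"ry":0,"rz":-2,"fingers":-1},{"tx":8,"ty":-95,"tz":0,"rx":0,"ry":0,"rz":-3,"fingers":-1},{"tx":12,"ty":-140,"tz":0,"rx":0,"ry":0,"rz":-4,"fingers":-1},{"tx":14,"ty":-185,"tz":0,"rx":0,"ry":0,"rz":-5,"fingers":-1},{"tx":16,"ty":-230,"tz":0,"rx":0,"ry":0,"rz":-6,"fingers":-1},{"tx":18,"ty":-275,"tz":0,"rx":0,"ry":0,"rz":-7,"fingers":-1},{"tx":20,"ty":-315,"tz":0,"rx":0,"ry":0,"rz":-7,"fingers":-1},{"tx":22,"ty":-345,"tz":0,"rx":0,"ry":0,"rz":-7,"fingers":-1},{"tx":22,"ty":-362,"tz":0,"rx":0,"ry":0,"rz":-7,"fingers":-1},{"tx":22,"ty":-362,"tz":0,"rx":0,"ry":0,"rz":-7,"fingers":-1},{"tx":22,"ty":-362,"tz":0,"rx":0,"ry":0,"rz":-7,"fingers":-1}]'
python3 - <<'E'
from h import *
np.set_printoptions(precision=4,suppress=True)
s=manip.observe(); print(s['q'],s['finger_gap'],s['wrist_force'])
sc=cam('scene'); t=cam('top'); w=cam('wrist')
for n,c in (('scene',sc),('top',t),('wrist',w)):
  for l in ['remote_grip','remote_slot','remote_window','peg_home']: print(n,l,[(round(float(d['score']),2),np.round(d['location'],1).tolist()) for d in manip.spot_point(n,l)[:4]])
p=s['eef_pos']; print('proj slot',proj(sc,p-[0,0,.0435]),proj(t,p-[0,0,.0435]),'win',proj(sc,p-[0,0,.0855]))
C=np.zeros((600,800,3),np.uint8)
C[:330,:390]=cv2.resize(t['pixels'][170:280,360:490],None,fx=3,fy=3,interpolation=cv2.INTER_CUBIC)
C[:600,400:800]=cv2.resize(sc['pixels'][190:340,160:260],None,fx=4,fy=4,interpolation=cv2.INTER_CUBIC)
C[330:600,:360]=cv2.resize(w['pixels'],(360,270))
cv2.imwrite('pics/c2.png',C)
E
```

```text
time_s: 6.1
eef_pos: [0.537, 0.2596, 0.3476]
eef_rot: [[-0.999, -0.032, -0.001], [-0.032, 0.999, -0.001], [0.001, -0.001, -1.0]]
wrist_force: [0.0, 0.0, -3.3]
finger_gap: 0.0091
finger_force: 58.6
time_s: 7.6
eef_pos: [0.5273, -0.1015, 0.3479]
eef_rot: [[-0.988, -0.155, -0.001], [-0.155, 0.988, 0.0], [0.001, 0.0, -1.0]]
wrist_force: [-0.6, 0.2, -2.8]
finger_gap: 0.0096
finger_force: 58.7
[-0.2606  0.185   0.4563  1.7121 -0.0853  1.2648  1.9415] 0.009572312813501807 [-0.6409  0.2329 -2.7893]
scene remote_grip [(0.87, [218.1, 164.3]), (0.73, [206.7, 188.4]), (0.57, [412.7, 197.8])]
scene remote_slot [(0.95, [220.5, 183.9]), (0.86, [207.1, 210.3]), (0.63, [404.3, 218.3])]
scene remote_window [(0.73, [223.8, 196.9]), (0.66, [213.2, 226.8]), (0.63, [401.4, 231.6])]
scene peg_home []
top remote_grip [(0.84, [399.1, 200.6]), (0.77, [238.5, 85.2]), (0.74, [275.9, 271.4])]
top remote_slot [(0.72, [276.4, 272.4]), (0.55, [392.4, 208.4]), (0.55, [243.1, 95.0])]
top remote_window [(0.97, [240.1, 101.8]), (0.87, [275.7, 274.4]), (0.58, [387.3, 210.4])]
top peg_home []
wrist remote_grip [(0.8, [285.0, 292.7])]
wrist remote_slot [(0.98, [286.7, 244.5]), (0.58, [549.0, 92.6])]
wrist remote_window [(0.76, [515.6, 92.6])]
wrist peg_home [(0.68, [159.2, 198.2]), (0.29, [430.9, 274.9])]
proj slot [207.9434 211.382 ] [392.4043 206.3575] win [210.0768 229.1918]
```

View pics/c2.png

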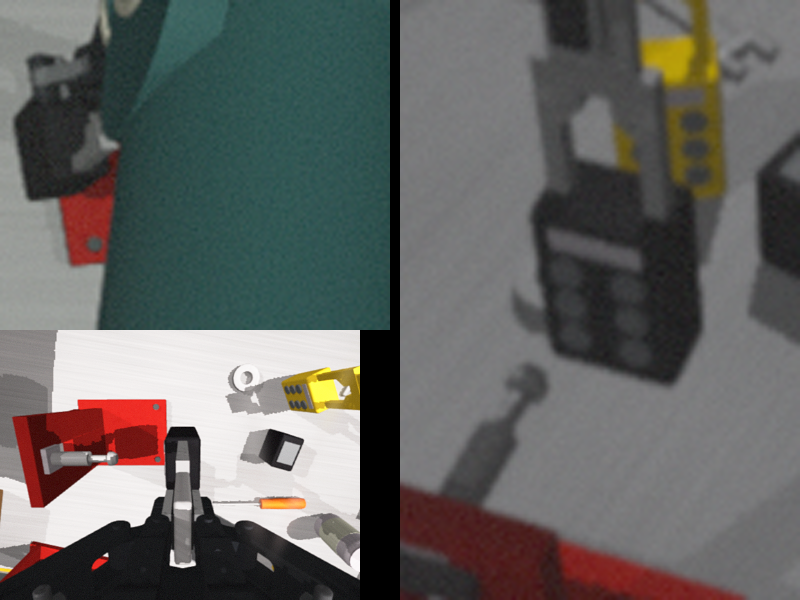

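The crops show the peg head at scene (527,382 in the crop, about px (191.7,285.3)) and in the wrist picture at about (172,200). The remote hangs upright in the gripper with the keyhole clear. I'll triangulate the head.

Run:
```python
from h import *
np.set_printoptions(precision=4,suppress=True)
sc=cam('scene'); t=cam('top'); w=cam('wrist')
W=cv2.resize(w['pixels'][150:250,40:200],None,fx=5,fy=5,interpolation=cv2.INTER_CUBIC)
S=cv2.resize(sc['pixels'][260:340,150:210],None,fx=6,fy=6,interpolation=cv2.INTER_CUBIC)
cv2.imwrite('pics/w3.png',np.vstack([W,]))
hs=(191.4,285.2);hw=(172.2,200.2);ht=(360+193/3-.3,170+121/3-.3)
for L in ([(sc,hs),(w,hw)],[(sc,hs),(t,ht)],[(sc,hs),(w,hw),(t,ht)]):
    X=tri(L); print(X,[np.round(proj(c,X)-p,1).tolist() for c,p in L])
u=np.array([.1543,-.988]);o=np.array([.5518,-.2616]);n=np.array([.988,.1543])
print('stand frame (x,y)',(X[:2]-o)@u,(X[:2]-o)@n)
```

```text
[ 0.5421 -0.1891  0.2151] [[-0.8, 0.2], [1.1, 1.3]]
[ 0.5415 -0.1864  0.2122] [[0.1, -0.0], [0.1, 0.1]]
[ 0.5417 -0.1879  0.2137] [[-0.4, 0.1], [3.2, 0.6], [1.0, -0.2]]
stand frame (x,y) -0.0743819691397943 0.0014140519973627984
```

View pics/w3.png

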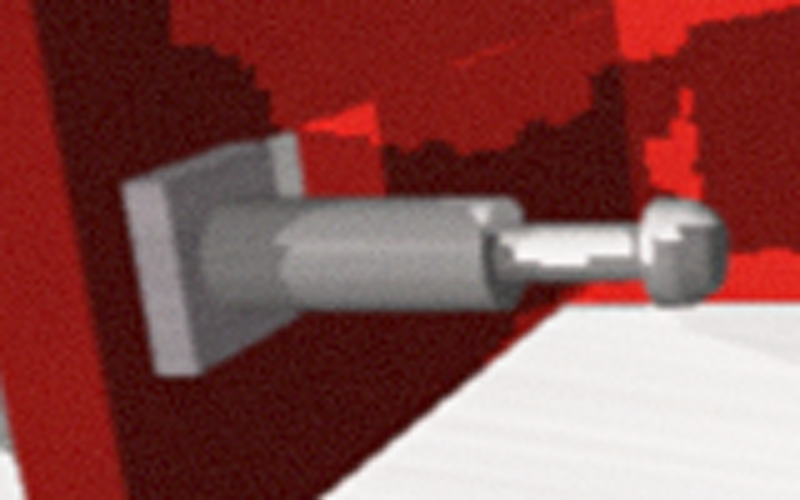

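The crop shows the head centre at (685,252), px (176.6,200), and the neck spanning 505–640 along row 252, so its centre is at px (154.2,200.2).

Run:
```python
from h import *
np.set_printoptions(precision=4,suppress=True)
sc=cam('scene'); t=cam('top'); w=cam('wrist')
hs=(191.4,285.2);hw=(176.6,200.0);ht=(360+193/3-.3,170+121/3-.3)
u=np.array([.1543,-.988]);o=np.array([.5518,-.2616]);n=np.array([.988,.1543])
for L in ([(sc,hs),(w,hw)],[(t,ht),(w,hw)],[(sc,hs),(w,hw),(t,ht)]):
    X=tri(L); print(X,[np.round(proj(c,X)-p,1).tolist() for c,p in L],'stand',(X[:2]-o)@u,(X[:2]-o)@n)
p=np.array(manip.observe()['eef_pos']);print(p,'tcp in stand',(p[:2]-o)@u,(p[:2]-o)@n)
# neck centre assuming axis along u at height h
for h in (.205,.21,.215,.22): 
    a=onz(w,(154.2,200.2),h); b=onz(w,hw,h); print(h,'neck',(a[:2]-o)@u,(a[:2]-o)@n,'head',(b[:2]-o)@u,(b[:2]-o)@n)
```

```text
[ 0.5415 -0.187   0.2127] [[-0.2, 0.1], [0.3, 0.3]] stand -0.07525372510904078 0.0013011727486208404
[ 0.5428 -0.1882  0.2075] [[0.3, -0.0], [0.7, -0.0]] stand -0.07393059094250806 0.002408739439128394
[ 0.5415 -0.1867  0.2125] [[-0.1, 0.0], [0.8, 0.3], [0.3, 0.1]] stand -0.07555655543385884 0.0013720051629710094
[ 0.5272 -0.1027  0.3483] tcp in stand -0.16075075316615178 0.00015846994763780455
0.205 neck -0.054258543600391396 0.00329648062818467 head -0.07256772438465842 0.003121495230749724
0.21 neck -0.05620522262695058 0.0019390773363986147 head -0.07417759460767379 0.001767310904522037
0.215 neck -0.058151901653509766 0.0005816740446125591 head -0.07578746483068914 0.00041312657829446086
0.22 neck -0.06009858068006895 -0.0007757292471734957 head -0.07739733505370447 -0.0009410577479332305
```

```bash
python3 -m creep '[{"tx":0,"ty":0,"tz":15,"rx":0,"ry":0,"rz":0,"fingers":-1},{"tx":-1,"ty":0,"tz":35,"rx":0,"ry":0,"rz":0,"fingers":-1},{"tx":-1,"ty":-10,"tz":50,"rx":0,"ry":0,"rz":0,"fingers":-1},{"tx":-1,"ty":-30,"tz":50,"rx":0,"ry":0,"rz":0,"fingers":-1},{"tx":-1,"ty":-50,"tz":50,"rx":0,"ry":0,"rz":0,"fingers":-1},{"tx":-1,"ty":-60,"tz":50,"rx":0,"ry":0,"rz":0,"fingers":-1},{"tx":-1,"ty":-60,"tz":50,"rx":0,"ry":0,"rz":0,"fingers":-1},{"tx":-1,"ty":-60,"tz":50,"rx":0,"ry":0,"rz":0,"fingers":-1}]'
python3 - <<'E'
from h import *
sc=cam('scene');w=cam('wrist')
C=np.zeros((600,800,3),np.uint8)
C[:600,400:800]=cv2.resize(sc['pixels'][210:310,165:232],(400,600),interpolation=cv2.INTER_CUBIC)
C[:400,:400]=cv2.resize(w['pixels'][120:320,140:340],(400,400),interpolation=cv2.INTER_CUBIC)
cv2.imwrite('pics/c4.png',C)
E
```

```text
time_s: 9.65
eef_pos: [0.5374, -0.1612, 0.2982]
eef_rot: [[-0.988, -0.155, -0.0], [-0.155, 0.988, 0.0], [0.0, 0.0, -1.0]]
wrist_force: [-0.1, -1.2, -4.1]
finger_gap: 0.0093
finger_force: 58.8
```

View pics/c4.png

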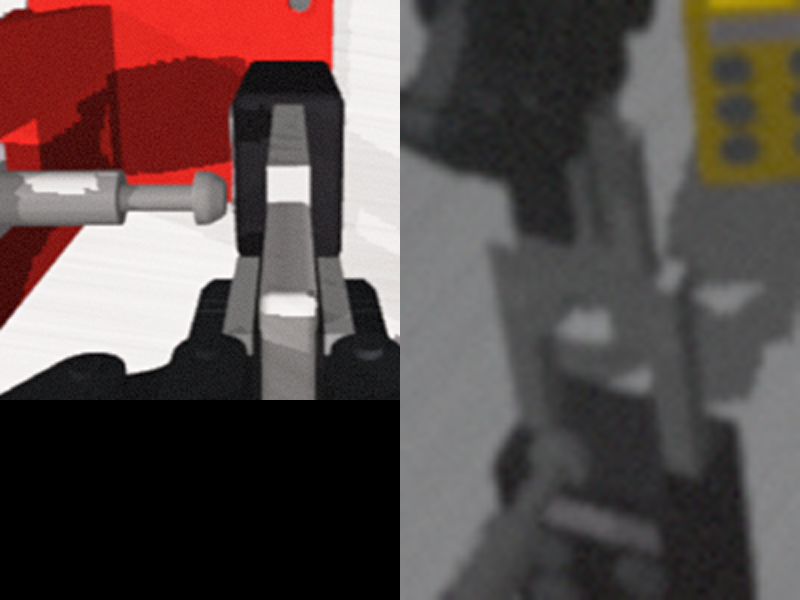

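The wrist crop shows the peg head just short of the plate. The scene crop shows the head at (560,460), below and left of the window centre at about (607,365). I'll check numerically where the extended peg axis meets the plate.

Run:
```python
from h import *
np.set_printoptions(precision=2,suppress=True)
sc=cam('scene'); u=np.array([.1543,-.988,0]); p=np.array(manip.observe()['eef_pos'])
k=lambda X:(proj(sc,X)-[165,210]+.5)*[400/67,6]+[400,0]
H=np.array([.5415,-.1868,.2125]); n=np.array([.988,.1543,0])
d=(p-H)@(-u); print('gap head centre-plate',d)
print('head',k(H),'axis at plate',k(H-u*d))
for nm,dz in (('slot',.0435),('taper top',.0545),('taper low',.0655),('win mid',.0855),('win bot',.1085)):
    c=p-[0,0,dz]; hw=.007 if dz<.06 else .018
    print(nm,k(c),'inner L/R',k(c-n*hw),k(c+n*hw),'outer',k(c-n*.032),k(c+n*.032))
```

```text
gap head centre-plate 0.02587886878807637
head [560.08 454.46] axis at plate [600.57 386.14]
slot [584.86 286.41] inner L/R [561.89 280.1 ] [607.92 292.74] outer [480.6  257.77] [691.06 315.58]
taper top [588.98 312.96] inner L/R [566.21 306.65] [611.85 319.29] outer [485.62 284.33] [694.27 342.12]
taper low [593.04 339.04] inner L/R [535.16 322.88] [651.51 355.36] outer [490.55 310.43] [697.41 368.17]
win mid [600.23 385.28] inner L/R [543.23 369.15] [657.81 401.58] outer [499.29 356.72] [702.99 414.37]
win bot [608.22 436.68] inner L/R [552.2  420.58] [664.8  452.94] outer [509.01 408.17] [709.19 465.69]
```

```bash
python3 -m creep '[{"tx":0,"ty":-6,"tz":0,"rx":0,"ry":0,"rz":0,"fingers":-1},{"tx":0,"ty":-14,"tz":0,"rx":0,"ry":0,"rz":0,"fingers":-1},{"tx":0,"ty":-22,"tz":0,"rx":0,"ry":0,"rz":0,"fingers":-1},{"tx":0,"ty":-22,"tz":0,"rx":0,"ry":0,"rz":0,"fingers":-1},{"tx":0,"ty":-22,"tz":0,"rx":0,"ry":0,"rz":0,"fingers":-1}]' && python3 -m creep '[{"tx":0,"ty":-8,"tz":0,"rx":0,"ry":0,"rz":0,"fingers":-1},{"tx":0,"ty":-16,"tz":0,"rx":0,"ry":0,"rz":0,"fingers":-1},{"tx":0,"ty":-21,"tz":0,"rx":0,"ry":0,"rz":0,"fingers":-1},{"tx":0,"ty":-21,"tz":0,"rx":0,"ry":0,"rz":0,"fingers":-1},{"tx":0,"ty":-21,"tz":0,"rx":0,"ry":0,"rz":0,"fingers":-1}]'
python3 - <<'E'
from h import *
w=cam('wrist')
C=cv2.resize(w['pixels'][120:320,120:340],(660,600),interpolation=cv2.INTER_CUBIC)
cv2.imwrite('pics/w5.png',C)
E
```

```text
time_s: 10.42
eef_pos: [0.5408, -0.1835, 0.2983]
eef_rot: [[-0.988, -0.154, -0.0], [-0.154, 0.988, 0.0], [0.0, 0.0, -1.0]]
wrist_force: [0.0, 0.9, -3.4]
finger_gap: 0.0094
finger_force: 58.8
time_s: 11.05
eef_pos: [0.544, -0.2042, 0.2983]
eef_rot: [[-0.988, -0.154, -0.0], [-0.154, 0.988, 0.0], [0.0, 0.0, -1.0]]
wrist_force: [0.4, 0.4, -2.9]
finger_gap: 0.0091
finger_force: 58.7
```

View pics/w5.png

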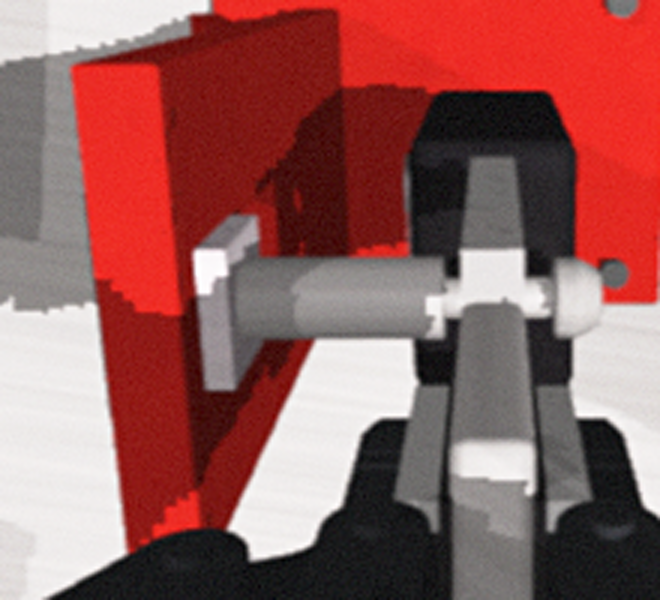

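The wrist crop shows the plate standing on the neck between the shaft end (column 445) and the head (column 553), about 1.5 mm towards the shaft. I'll correct that and start lowering.

```bash
python3 -m creep '[{"tx":0,"ty":1.5,"tz":4,"rx":0,"ry":0,"rz":0,"fingers":-1},{"tx":0,"ty":1.5,"tz":10,"rx":0,"ry":0,"rz":0,"fingers":-1},{"tx":0,"ty":1.5,"tz":16,"rx":0,"ry":0,"rz":0,"fingers":-1},{"tx":0,"ty":1.5,"tz":20,"rx":0,"ry":0,"rz":0,"fingers":-1},{"tx":0,"ty":1.5,"tz":20,"rx":0,"ry":0,"rz":0,"fingers":-1},{"tx":0,"ty":1.5,"tz":20,"rx":0,"ry":0,"rz":0,"fingers":-1}]' && python3 -m creep '[{"tx":0,"ty":0,"tz":4,"rx":0,"ry":0,"rz":0,"fingers":-1},{"tx":0,"ty":0,"tz":8,"rx":0,"ry":0,"rz":0,"fingers":-1},{"tx":0,"ty":0,"tz":10,"rx":0,"ry":0,"rz":0,"fingers":-1},{"tx":0,"ty":0,"tz":10,"rx":0,"ry":0,"rz":0,"fingers":-1},{"tx":0,"ty":0,"tz":10,"rx":0,"ry":0,"rz":0,"fingers":-1}]'
```

```text
time_s: 11.85
eef_pos: [0.5439, -0.2029, 0.2785]
eef_rot: [[-0.988, -0.154, 0.0], [-0.154, 0.988, -0.0], [-0.0, -0.0, -1.0]]
wrist_force: [0.5, -0.6, -4.2]
finger_gap: 0.0096
finger_force: 58.7
time_s: 12.48
eef_pos: [0.5438, -0.2029, 0.2684]
eef_rot: [[-0.988, -0.154, 0.0], [-0.154, 0.988, -0.0], [-0.0, -0.0, -1.0]]
wrist_force: [-0.6, 0.1, -2.5]
finger_gap: 0.0094
finger_force: 58.8
```

```bash
python3 -m creep '[{"tx":0,"ty":0,"tz":1.5,"rx":0,"ry":0,"rz":0,"fingers":-1},{"tx":0,"ty":0,"tz":3,"rx":0,"ry":0,"rz":0,"fingers":-1},{"tx":0,"ty":0,"tz":3,"rx":0,"ry":0,"rz":0,"fingers":-1},{"tx":0,"ty":0,"tz":3,"rx":0,"ry":0,"rz":0,"fingers":-1}]' && python3 -m creep '[{"tx":0,"ty":0,"tz":1,"rx":0,"ry":0,"rz":0,"fingers":-1},{"tx":0,"ty":0,"tz":2,"rx":0,"ry":0,"rz":0,"fingers":-1},{"tx":0,"ty":0,"tz":2,"rx":0,"ry":0,"rz":0,"fingers":-1},{"tx":0,"ty":0,"tz":2,"rx":0,"ry":0,"rz":0,"fingers":-1}]'
```

```text
time_s: 12.98
eef_pos: [0.5438, -0.2029, 0.2653]
eef_rot: [[-0.988, -0.154, 0.0], [-0.154, 0.988, -0.0], [-0.0, -0.0, -1.0]]
wrist_force: [-0.4, 0.0, -2.9]
finger_gap: 0.0092
finger_force: 58.8
time_s: 13.48
eef_pos: [0.5438, -0.2029, 0.2633]
eef_rot: [[-0.988, -0.154, -0.0], [-0.154, 0.988, -0.0], [0.0, -0.0, -1.0]]
wrist_force: [0.4, -0.6, -2.6]
finger_gap: 0.0094
finger_force: 58.8
```

```bash
python3 -m creep '[{"tx":0,"ty":0,"tz":1,"rx":0,"ry":0,"rz":0,"fingers":-1},{"tx":0,"ty":0,"tz":1,"rx":0,"ry":0,"rz":0,"fingers":-1},{"tx":0,"ty":0,"tz":1,"rx":0,"ry":0,"rz":0,"fingers":-1}]'
```

```text
time_s: 13.85
eef_pos: [0.5438, -0.2029, 0.2623]
eef_rot: [[-0.988, -0.154, 0.0], [-0.154, 0.988, -0.0], [-0.0, -0.0, -1.0]]
wrist_force: [0.2, -0.7, -3.8]
finger_gap: 0.0094
finger_force: 58.8
```

```bash
python3 -m creep '[{"tx":0,"ty":0,"tz":1.5,"rx":0,"ry":0,"rz":0,"fingers":-1},{"tx":0,"ty":0,"tz":1.5,"rx":0,"ry":0,"rz":0,"fingers":-1},{"tx":0,"ty":0,"tz":1.5,"rx":0,"ry":0,"rz":0,"fingers":-1}]'
```

```text
time_s: 14.22
eef_pos: [0.5438, -0.2029, 0.2608]
eef_rot: [[-0.988, -0.154, 0.0], [-0.154, 0.988, -0.0], [-0.0, -0.0, -1.0]]
wrist_force: [0.3, -0.1, -3.8]
finger_gap: 0.0093
finger_force: 58.8
```

```bash
python3 -m creep '[{"tx":0,"ty":0,"tz":1,"rx":0,"ry":0,"rz":0,"fingers":-1},{"tx":0,"ty":0,"tz":1,"rx":0,"ry":0,"rz":0,"fingers":-1},{"tx":0,"ty":0,"tz":1,"rx":0,"ry":0,"rz":0,"fingers":-1}]'
```

```text
time_s: 14.6
eef_pos: [0.5438, -0.2029, 0.2599]
eef_rot: [[-0.988, -0.154, 0.0], [-0.154, 0.988, -0.0], [-0.0, -0.0, -1.0]]
wrist_force: [-1.4, -0.6, -0.6]
finger_gap: 0.0093
finger_force: 58.9
```

```bash
python3 -m creep '[{"tx":0,"ty":0,"tz":1,"rx":0,"ry":0,"rz":0,"fingers":-1},{"tx":0,"ty":0,"tz":1,"rx":0,"ry":0,"rz":0,"fingers":-1},{"tx":0,"ty":0,"tz":1,"rx":0,"ry":0,"rz":0,"fingers":-1}]'
python3 - <<'E'
from h import *
F=[]
for i in range(6): manip.read_camera('wrist'); F.append(manip.observe()['wrist_force'])
print(np.mean(F,0),np.std(F,0))
E
```

```text
time_s: 14.98
eef_pos: [0.5438, -0.2029, 0.259]
eef_rot: [[-0.988, -0.154, 0.0], [-0.154, 0.988, -0.0], [-0.0, -0.0, -1.0]]
wrist_force: [-1.4, 0.1, 1.6]
finger_gap: 0.0092
finger_force: 59.4
[-0.49973034  0.20900491  2.10403793] [0.46649    0.27848342 0.56272583]
```

The peg carries about 5.5 N so far. Lowering 1.6 mm more should give about 10 N.

```bash
python3 -m creep '[{"tx":0,"ty":0,"tz":0.8,"rx":0,"ry":0,"rz":0,"fingers":-1},{"tx":0,"ty":0,"tz":1.6,"rx":0,"ry":0,"rz":0,"fingers":-1},{"tx":0,"ty":0,"tz":1.6,"rx":0,"ry":0,"rz":0,"fingers":-1},{"tx":0,"ty":0,"tz":1.6,"rx":0,"ry":0,"rz":0,"fingers":-1}]'
python3 - <<'E'
from h import *
F=[]
for i in range(8): manip.read_camera('wrist'); F.append(manip.observe()['wrist_force'])
print(np.mean(F,0),np.std(F,0))
E
```

```text
time_s: 15.78
eef_pos: [0.5439, -0.2029, 0.2575]
eef_rot: [[-0.988, -0.154, 0.0], [-0.154, 0.988, -0.0], [-0.0, -0.0, -1.0]]
wrist_force: [-1.6, 0.7, 5.6]
finger_gap: 0.0093
finger_force: 60.0
[-1.00121698  0.97826553  5.50671126] [0.61103556 0.54104883 0.33199217]
```

```bash
python3 -m creep '[{"tx":0,"ty":0,"tz":0.5,"rx":0,"ry":0,"rz":0,"fingers":-1},{"tx":0,"ty":0,"tz":0.5,"rx":0,"ry":0,"rz":0,"fingers":-1},{"tx":0,"ty":0,"tz":0.5,"rx":0,"ry":0,"rz":0,"fingers":-1},{"tx":0,"ty":0,"tz":0.5,"rx":0,"ry":0,"rz":0,"fingers":-1},{"tx":0,"ty":0,"tz":0.5,"rx":0,"ry":0,"rz":0,"fingers":-1},{"tx":0,"ty":0,"tz":0.5,"rx":0,"ry":0,"rz":0,"fingers":-1}]' && python3 -m creep '[{"tx":0,"ty":0,"tz":-1.5,"rx":0,"ry":0,"rz":0,"fingers":-1},{"tx":0,"ty":0,"tz":-2.5,"rx":0,"ry":0,"rz":0,"fingers":-1},{"tx":0,"ty":0,"tz":-2.5,"rx":0,"ry":0,"rz":0,"fingers":-1},{"tx":0,"ty":0,"tz":-2.5,"rx":0,"ry":0,"rz":0,"fingers":-1}]'
```

```text
time_s: 16.92
eef_pos: [0.5439, -0.2029, 0.257]
eef_rot: [[-0.988, -0.154, 0.0], [-0.154, 0.988, -0.0], [-0.0, -0.0, -1.0]]
wrist_force: [-1.0, 0.8, 6.1]
finger_gap: 0.0094
finger_force: 60.2
time_s: 17.42
eef_pos: [0.5438, -0.2029, 0.2591]
eef_rot: [[-0.988, -0.154, -0.0], [-0.154, 0.988, -0.0], [0.0, -0.0, -1.0]]
wrist_force: [-0.9, 0.2, 1.4]
finger_gap: 0.0094
finger_force: 59.5
```

Back to nearly zero wrist load. Releasing gently, then I'll retreat upward.

```bash
python3 -m creep '[{"tx":0,"ty":0,"tz":-0.5,"rx":0,"ry":0,"rz":0,"fingers":-1},{"tx":0,"ty":0,"tz":-0.5,"rx":0,"ry":0,"rz":0,"fingers":-0.7},{"tx":0,"ty":0,"tz":-0.5,"rx":0,"ry":0,"rz":0,"fingers":-0.4},{"tx":0,"ty":0,"tz":-0.5,"rx":0,"ry":0,"rz":0,"fingers":-0.1},{"tx":0,"ty":0,"tz":-0.5,"rx":0,"ry":0,"rz":0,"fingers":0},{"tx":0,"ty":0,"tz":-0.5,"rx":0,"ry":0,"rz":0,"fingers":0},{"tx":0,"ty":0,"tz":-0.5,"rx":0,"ry":0,"rz":0,"fingers":0}]' && python3 -m creep '[{"tx":0,"ty":0,"tz":-10,"rx":0,"ry":0,"rz":0,"fingers":0},{"tx":0,"ty":0,"tz":-30,"rx":0,"ry":0,"rz":0,"fingers":0},{"tx":0,"ty":0,"tz":-60,"rx":0,"ry":0,"rz":0,"fingers":0},{"tx":0,"ty":0,"tz":-100,"rx":0,"ry":0,"rz":0,"fingers":0},{"tx":0,"ty":0,"tz":-120,"rx":0,"ry":0,"rz":0,"fingers":0},{"tx":0,"ty":0,"tz":-120,"rx":0,"ry":0,"rz":0,"fingers":0},{"tx":0,"ty":0,"tz":-120,"rx":0,"ry":0,"rz":0,"fingers":0},{"tx":0,"ty":0,"tz":-120,"rx":0,"ry":0,"rz":0,"fingers":0},{"tx":0,"ty":0,"tz":-120,"rx":0,"ry":0,"rz":0,"fingers":0},{"tx":0,"ty":0,"tz":-120,"rx":0,"ry":0,"rz":0,"fingers":0},{"tx":0,"ty":0,"tz":-120,"rx":0,"ry":0,"rz":0,"fingers":0},{"tx":0,"ty":0,"tz":-120,"rx":0,"ry":0,"rz":0,"fingers":0}]'
python3 - <<'E'
from h import *
import time
sc=cam('scene');w=cam('wrist')
C=np.zeros((600,800,3),np.uint8)
C[:600,400:800]=cv2.resize(sc['pixels'][210:310,165:232],(400,600),interpolation=cv2.INTER_CUBIC)
C[:300,:400]=cv2.resize(w['pixels'],(400,300))
for i in range(30): w2=cam('wrist')
print('motion',np.abs(w2['pixels'].astype(int)-w['pixels']).mean(), manip.observe()['time_s'])
C[300:600,:400]=cv2.resize(w2['pixels'],(400,300))
cv2.imwrite('pics/c6.png',C)
E
```

```text
time_s: 18.3
eef_pos: [0.5438, -0.2029, 0.2597]
eef_rot: [[-0.988, -0.154, 0.0], [-0.154, 0.988, -0.0], [-0.0, -0.0, -1.0]]
wrist_force: [0.5, -0.4, 0.8]
finger_gap: 0.0426
finger_force: 0.0
time_s: 19.8
eef_pos: [0.5438, -0.2029, 0.3797]
eef_rot: [[-0.988, -0.154, -0.0], [-0.154, 0.988, -0.0], [0.0, -0.0, -1.0]]
wrist_force: [0.1, 0.0, -0.4]
finger_gap: 0.0427
finger_force: 0.0
motion 3.1881164965986395 21.4
```

View pics/c6.png

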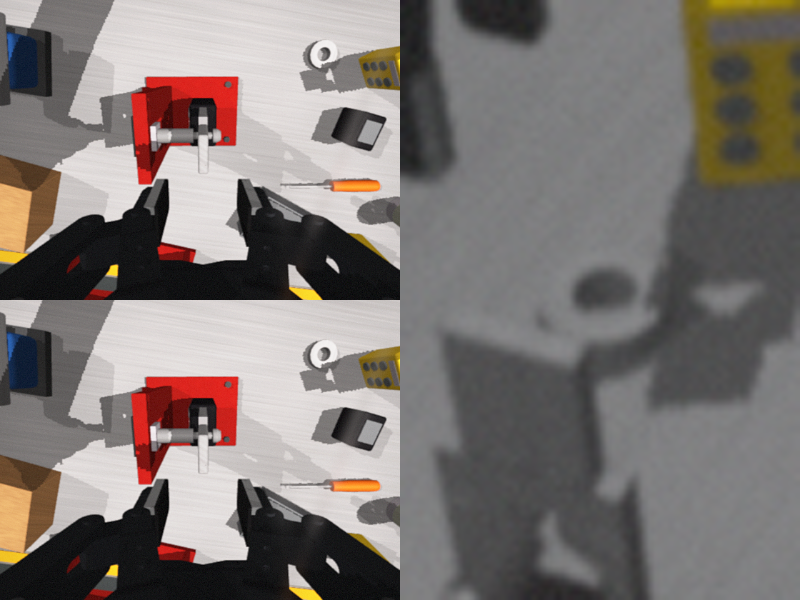

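The pictures show the remote hanging upright on the neck, with the tab at (203,150) in both wrist frames. The gripper is clear above it. One last check that it isn't swinging, then I'll hand in.

Run:
```python
from h import *
I=[cv2.GaussianBlur(cv2.cvtColor(manip.read_camera('wrist')['pixels'][120:260,240:330],cv2.COLOR_BGR2GRAY),(5,5),0).astype(np.float32) for _ in range(30)]
sh=np.array([cv2.phaseCorrelate(I[-1],i)[0] for i in I]); d=[np.abs(i-I[-1]).max() for i in I]
print(np.abs(sh).max(0), np.round(d[:29:4],1), manip.observe()['wrist_force'])
ok=np.abs(sh).max()<.3
if ok: print(manip.sign_off())
```

```text
[0.05714624 0.06053741] [4. 5. 4. 5. 5. 5. 4. 5.] [-1.12515785  0.47496495  0.50657855]
the job is handed in; nothing more can be done
None
```

The remote is hanging still and upright on the peg's neck, released after a tug I estimate at about 9.5 N for over a second; the job is handed in, but the verdict was not shown.

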